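Turn the tea-ball dish to the mug and hold it ready to tip

TASK

Take the small steel dish by its bow handle and lift it clear of its trivet; while it is still above the trivet turn it level through a quarter turn, so that its lip faces the side where the big mug stands, then carry it across until the tip of the lip is over the middle of the mug's mouth, a finger's breadth or two above the rim. Keep the dish level and move smoothly, so that the loose tea ball stays in the middle throughout, do not touch the mug with the dish and leave the other things alone. Finish holding the dish still there, in the gripper, ready to tip: do not put it down or let go.

Things in the scene. Friction and masses are not known exactly. Their poses are not given: they have to be found in the camera images.
- dish: Round shallow steel dish, 113 mm across, 20 mm high, 0.2 kg, loose on the trivet. Its inside falls to the middle as a cone of 9 degrees, so the ball stays in the middle under small tilts and gentle accelerations. Origin: centre of its underside. z up; +x points to the pouring lip, a short open spout 30 mm wide; the handle spans the dish along y. At the start dish x = trivet x.
- dish_handle (a point): Centre of the grip bar of the bow handle, 92 mm above the dish's underside, on its middle axis: a steel bar 64 mm long along dish y, 12 mm wide along dish x (close the fingers along dish x), 14 mm high. 50 mm of free space lies between it and the ball.
- dish_lip (a point): Tip of the lip: 80 mm from the dish's middle axis along dish +x, 19.5 mm above the dish's underside (the lip's own underside lies 1.3 mm lower, the dish's underside 19.5 mm lower).
- dish_middle (a point): Lowest point of the inside of the dish, on its middle axis, 8 mm above its underside.
- ball: Loose steel tea ball, 28 mm diameter, 0.03 kg, lying in the middle of the dish. Origin: its centre (14.2 mm above dish_middle when it lies in the middle). Its orientation means nothing.
- trivet: Square slatted wooden trivet, 96 x 96 x 14 mm, fixed to the board (at one end of it or the other). Origin: centre of its underside; z up; x is the direction in which the dish's lip points at the start.
- mug: The big mug: 80 mm across, 94 mm high, with a handle, loose on the board, left or right of the trivet, roughly square to the lip's first direction. Origin: underside, halfway between the handle's outside and the far wall; the handle points along its own -y; z up. The board under it all (a fixed wooden hob cover, 335 x 490 mm) has its top at z = 0.021.
- mug_mouth (a point): Centre of the mug's mouth, at the height of the rim (94 mm above its underside).
- jam_jar: Bystander: jar 58 mm across, 85 mm high, at the back of the board. Origin: centre of underside.
- small_cup: Bystander: small cup, 53 mm high, at the back of the board (not the mug of this task). Origin: centre of underside.
- pepper_mill: Bystander: wooden mill 58 mm across, 135 mm high, at the back of the board. Origin: centre of underside.
- lemon: Bystander: lemon 72 x 57 x 58 mm, at the back of the board. Origin: centre of underside.
- tea_light: Bystander: tea light 38 mm across, 15 mm high, between trivet and mug. Origin: centre of underside.

How it is judged (in metres and radians):
On the way, in this order (a step that is already met when the one before it is completed fails the run):
1. the dish is lifted clear of the trivet by the fingers, not yet turned (contact force between the fingers and dish above 1 N and height (world z) of dish above 0.055 m and angle between the x axis of dish and the x axis of trivet, either way round below 0.5 rad), for 0.1 s.
2. still above the trivet, the dish has been turned a quarter turn (within 20 degrees) towards the mug's side, held level with the ball in the middle (contact force between the fingers and dish above 1 N and angle between the x axis of dish and the x axis of trivet, either way round above 1.22 rad and x of mug_mouth in the frame of dish above 0.05 m and height (world z) of dish above 0.055 m and horizontal distance between dish and trivet below 0.05 m and angle between dish's own z axis and vertical below 0.12 rad and distance between ball and dish_middle below 0.02 m), for 0.2 s.
At the end, for the whole second after the job is handed in: Dish in the fingers, still, level within 6 degrees, a quarter turn (within 20 degrees) from the trivet's x; tip of lip within 22 mm of the mouth's centre seen from above and 7 to 60 mm above the rim; ball within about 9 mm of the middle; mug upright, untouched, within 20 mm of its start (contact force between the fingers and dish above 1 N and angle between the x axis of dish and the x axis of trivet, either way round above 1.22 rad and x of mug_mouth in the frame of dish above 0.05 m and horizontal distance between dish_lip and mug_mouth below 0.022 m and height (world z) of dish_lip between 0.122 and 0.175 m and angle between dish's own z axis and vertical below 0.1 rad and linear speed of dish below 0.03 m/s and distance between ball and dish_middle below 0.018 m and contact force between dish and mug below 0.2 N and angle between mug's own z axis and vertical below 0.05 rad and distance of mug from where it was at the start of the episode below 0.02 m); the arm keeps its last pose, push and grip.
It fails at once if the tea ball rolls away from the middle of the dish (more than about 20 mm) (distance between ball and dish_middle above 0.026 m).
It fails at once if the dish is tilted by more than 14 degrees (angle between dish's own z axis and vertical above 0.25 rad).
It fails at once if the dish strikes the mug (contact force between dish and mug above 1 N).
It fails at once if the mug or a bystander is pushed away (distance of any of mug, tea_tin, jam_jar, small_cup, pepper_mill, lemon, tea_light from where it was at the start of the episode above 0.025 m).
It also fails if it takes over 45 s, if anything falls off the work surface, if the arm or the gripper's body presses on something with over 40 N, if the wrist force passes 120 N, or if a joint passes its speed limit or range.

ROBOT

A 6-joint arm with a two-finger parallel gripper is mounted at the origin on a cart in front of the work surface, level with it; the furniture and walls round the work are solid. World frame = base frame: x ahead of the robot, y to its left, z up, the work surface at z = 0. Lengths are in m, angles in degrees, forces in N, time in s.
With the tool pointing down it reaches from about 0.375 to 0.9 m from the base axis. Payload 3.1 kg.
Tool frame: the origin (TCP) lies at the very end of the fingers, on their centre line; the grasp point (between the pads) lies 19 mm behind it; z points along the fingers, y is the line along which they close (so a half turn about z gives the same grasp; the last joint's range is limited). The gripper opens to 87 mm and grips with 3 to 60 N. Pads are 19 mm wide; open, the fingers measure 117 mm over their backs; the gripper's body (75 mm by 190 mm) begins 51 mm behind the grasp point.
Start: joints at [64.143, 30.224, 82.088, -0, 67.689, -10.227], TCP at [0.168, 0.602, 0.223] pointing down, gripper open.
Joint ranges: [-176.69, 176.69], [-43.24, 126.21], [12.49, 139.97], [-82, 262], [0, 151.66], [-163.58, 163.58]. Speed limits (degrees/s): [159.86, 159.86, 180, 180, 180, 180].

INTERFACE

Orientations are given as a 3x3 rotation matrix whose columns are the frame's x, y, z axes.
In Python, from rig import readout, cams, bot gives the robot as it stands.
- The arm moves only by the shell command python3 -m inch 'ROWS'. ROWS is JSON, a list of rows, each a list of 5 numbers: the shift along the world's x, y, z in cm, then the turn about the world's z in degrees, then the finger opening in cm, from 0 to 8.7. In form: [[dx, dy, dz, twist, fingers], ...]. A call has 1 to 10 rows; each row is the pose to reach, as a shift and turn from the pose commanded when the call began; what a row does not reach only later rows make up. A row lasts 1/12 s, in which the tool goes at most 41.7 mm and 7.16 degrees, less where a joint would pass 70% of its speed; a pose out of reach is approached as far as the arm can. A call with a gripper value outside its range is refused whole. The fingers move at their own pace and stop on an object; the grip force is fixed at half the most. Time passes only in rows, so rows that repeat a pose let the fingers close. It gives the time, the measured TCP pose, the force, the opening and the grip force at its end, in the units of the state.
- readout.read_state(): the state, without advancing time (a new reading comes with each control period).
- cams.capture(name): name is "scene" or "top"; returns a dict with "image" (480x640x3 uint8, blue, green, red), "intrinsics" (3x3 intrinsics, pixels), "xyz" and "rotation" of the camera in the world. Camera axes: x right, y down, z forward; pixel columns grow to the right and rows downward; lengths in m; the calibration is good to about 2 mm. A picture is of the moment at which its call begins. There is no depth.
- bot.hand_in(): hands the job in; it is judged then, once.
The state is a dict: "time_s": time; "joint_positions": joint angles; "qvel": joint speeds; "tau": joint torques, N m; "position": TCP position; "tcp_rot": TCP orientation; "force": force on the tool from outside, world axes, zero at the start; "moment": the same for the moment, N m; "opening": opening from 0.0 (shut) to 1.0 (fully open); "grasp_force": force on a finger pad.
Only numpy, scipy, OpenCV 4.12 (cv2) and the standard library are available. Lean on these libraries where they do the work, as an engineer would, in place of code of your own. Each camera call takes 0.05 s, during which the arm holds its last target. There are 200 camera calls.

## Working session

There is one attempt and no reset: what is moved stays moved. The work goes in short steps, Python scripts to look and compute and a shell command to move; the robot and the scene stay as the last step left them, time stands still between calls to the robot, and variables do not carry over. Pictures are saved under pics/ and viewed, at most 10 in all, crops included, and the job is handed in when it is done.

```bash
mkdir -p pics
python3 - <<'E'
from rig import readout,cams,bot
import cv2,numpy as np,pickle
d={}
for n in("scene","top"):
    c=cams.capture(n);d[n]=c;cv2.imwrite(f"pics/{n}0.png",c["image"]);print(n,c["intrinsics"],c["xyz"],c["rotation"])
pickle.dump(d,open("c0.pkl","wb"))
s=readout.read_state();print(s["tcp_rot"],s["position"],s["time_s"])
E
```

```text
scene [[474.43507321   0.         322.63250526]
 [  0.         474.43507321 237.9006395 ]
 [  0.           0.           1.        ]] [ 0.05160731 -0.14809856  0.55615752] [[ 0.596568   -0.39684538  0.6975818 ]
 [-0.80235414 -0.31471683  0.50713032]
 [ 0.0182884  -0.86224536 -0.50616052]]
top [[458.97977591   0.         319.7865098 ]
 [  0.         458.97977591 240.38986986]
 [  0.           0.           1.        ]] [0.40564196 0.24430866 0.94108826] [[ 0.07410689 -0.96755024  0.24156717]
 [-0.99724437 -0.07273523  0.01460336]
 [ 0.00344096 -0.24198371 -0.97027421]]
[[-9.63025089e-01  2.69410406e-01 -8.42672552e-04]
 [ 2.69411519e-01  9.63023506e-01 -1.77776493e-03]
 [ 3.32565104e-04 -1.93905792e-03 -9.99998065e-01]] [0.16806903 0.60128981 0.2216575 ] 0.1
```

View pics/top0.png

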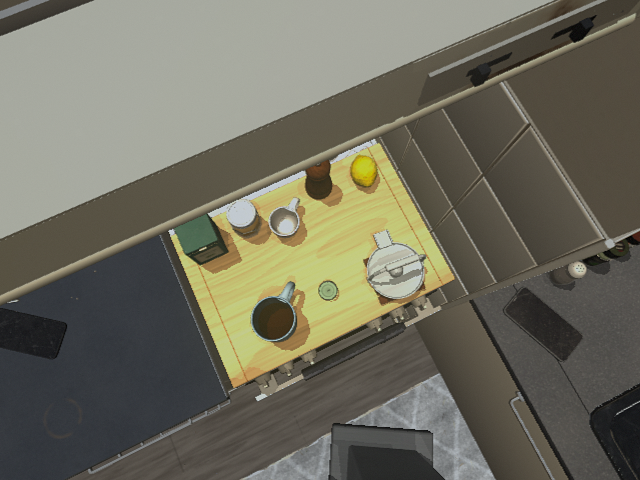

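View pics/scene0.png

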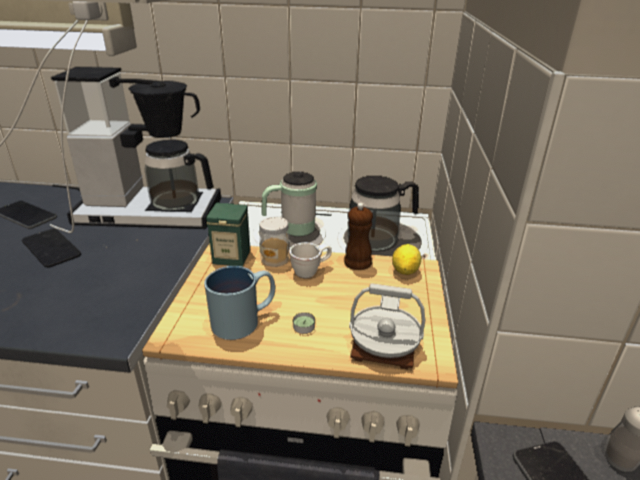

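The top view shows the dish at about (396,270), with the lip up at (382,238) and the mug mouth near (274,318). In the scene view the bar runs about (370,291)–(411,294). I'll zoom in on both.

Run:
```python
import cv2,numpy as np
a=cv2.imread("pics/top0.png")[220:350,240:440];b=cv2.imread("pics/scene0.png")[260:370,200:440]
a=cv2.resize(a,None,fx=4,fy=4,interpolation=2);b=cv2.resize(b,None,fx=3.3333,fy=3.3333,interpolation=2)
cv2.imwrite("pics/a.png",a);cv2.imwrite("pics/b.png",b)
```

```text
(no output)
```

View pics/a.png

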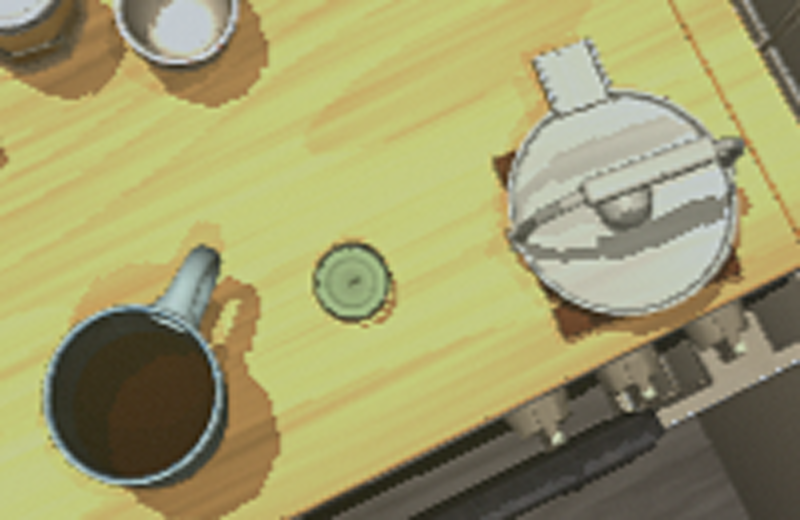

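View pics/b.png

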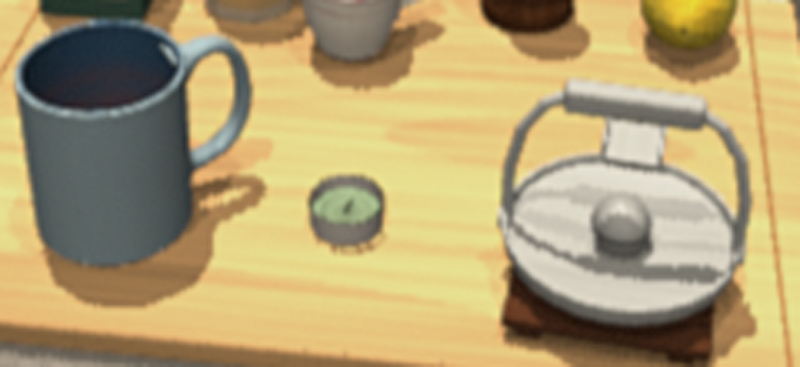

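Crop a shows the bar from (583,190) to (722,152), the dish rim centre at (623,202), the lip tip at (561,48) and the mug mouth at (136,396). Crop b shows the bar centre at (636,102) and the mug mouth at (103,66).

```bash
cat > h.py <<'E'
import numpy as np
def ray(c,p):
    d=c["rotation"]@np.linalg.inv(c["intrinsics"])@[p[0],p[1],1];return np.array(c["xyz"]),d/np.linalg.norm(d)
def plane(c,p,z):
    o,d=ray(c,p);return o+d*(z-o[2])/d[2]
def tri(c1,p1,c2,p2):
    A=0;b=0
    for c,p in((c1,p1),(c2,p2)):
        o,d=ray(c,p);M=np.eye(3)-np.outer(d,d);A=A+M;b=b+M@o
    return np.linalg.solve(A,b)
E
python3 - <<'E'
import pickle,numpy as np
from h import *
np.set_printoptions(precision=4,suppress=True)
d=pickle.load(open("c0.pkl","rb"));t,s=d["top"],d["scene"]
A=lambda x,y:(x/4+239.6,y/4+219.6)
B=lambda x,y:(x/3.3333+199.65,y/3.3333+259.65)
e=lambda v:np.degrees(np.arctan2(v[1],v[0]))
b1,b2=plane(t,A(583,190),.132),plane(t,A(722,152),.132)
print("bar",b1,b2,(b1+b2)/2,e(b1-b2)-90)
s1,s2=plane(s,B(567,93),.130),plane(s,B(705,112),.130)
print("bar s",s1,s2,(s1+s2)/2,e(s1-s2)-90)
print("tri",tri(t,A(652,171),s,B(636,102)))
c=plane(t,A(623,202),.055);l=plane(t,A(561,48),.055);print("dish",c,"lip",l,e(l-c),np.linalg.norm(l-c))
print("mug",plane(t,A(136,396),.115),plane(s,B(103,67),.115),tri(t,A(136,396),s,B(103,67)))
from rig import readout
R=readout.read_state()["tcp_rot"];print("tool y dir",e(np.array(R)[:,1]))
E
```

```text
bar [0.5667 0.1357 0.132 ] [0.5888 0.0739 0.132 ] [0.5777 0.1048 0.132 ] 19.657768345376937
bar s [0.5643 0.1347 0.13  ] [0.5902 0.0784 0.13  ] [0.5773 0.1065 0.13  ] 24.777347978594165
tri [0.5774 0.1056 0.1308]
dish [0.5775 0.1056 0.055 ] lip [0.6533 0.1392 0.055 ] 23.916153012127822 0.08292470172522673
mug [0.4622 0.328  0.115 ] [0.4634 0.3302 0.115 ] [0.4619 0.328  0.1169]
tool y dir 74.37078424941755
```

```bash
python3 -m inch '[[2,-2.5,0,-5,8.7],[5,-6,0,-10,8.7],[8,-9.5,0,-15,8.7],[11,-13,0,-20,8.7],[14,-17,0,-25,8.7],[17,-20.5,0,-30,8.7],[20,-24,0,-35,8.7],[23,-28,0,-40,8.7],[26,-31.5,0,-45,8.7],[29,-35,0,-50,8.7]]' && python3 -m inch '[[3,-3.6,0,-1.4,8.7],[6,-7.3,0,-1.4,8.7],[9,-11,0,-1.4,8.7],[10.5,-13,0,-1.4,8.7],[11.5,-14.1,0,-1.4,8.7],[11.9,-14.5,0,-1.4,8.7],[11.9,-14.5,0,-1.4,8.7],[11.9,-14.5,0,-1.4,8.7],[11.9,-14.5,0,-1.4,8.7]]'
python3 - <<'E'
from rig import readout,cams
import cv2,pickle,numpy as np
s=readout.read_state();R=np.array(s["tcp_rot"]);print(s["time_s"],s["position"],np.degrees(np.arctan2(R[1,1],R[0,1])),s["joint_positions"])
c=cams.capture("scene");cv2.imwrite("pics/s1.png",cv2.resize(c["image"][150:380,220:500],None,fx=2.6,fy=2.6,interpolation=2))
E
```

```text
time_s: 0.93
position: [0.4283, 0.2864, 0.2223]
tcp_rot: [[-0.409, 0.913, -0.001], [0.913, 0.409, -0.0], [0.0, -0.001, -1.0]]
force: [0.4, 0.6, -0.4]
opening: 0.999
grasp_force: 0.0
time_s: 1.68
position: [0.545, 0.1449, 0.2223]
tcp_rot: [[-0.392, 0.92, -0.002], [0.92, 0.392, 0.0], [0.001, -0.002, -1.0]]
force: [-0.1, 0.3, -0.2]
opening: 1.0
grasp_force: 0.0
1.6833 [0.54498508 0.1449054  0.22227182] 23.086626848617907 [ 3.51953633e+00  2.55699638e+01  9.09280721e+01  3.68688805e-02
  6.36107090e+01 -1.95834550e+01]
```

View pics/s1.png

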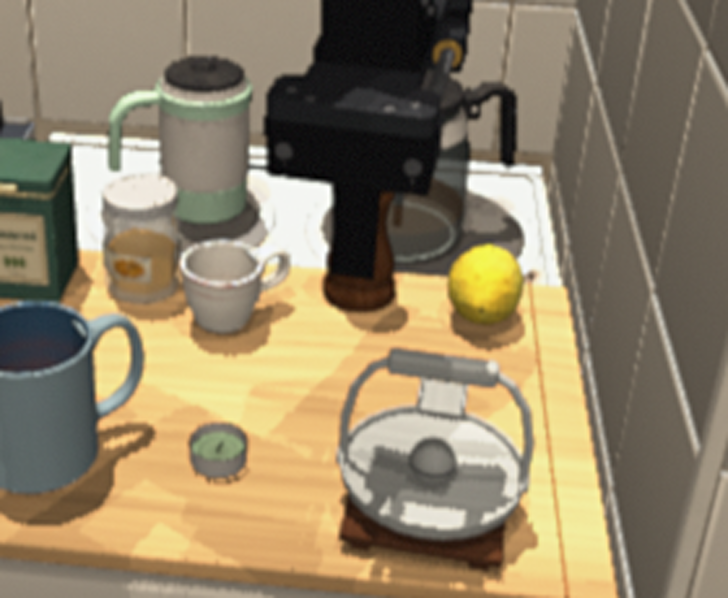

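The gripper is above and behind the dish, with the dish undisturbed (bar at about (440,368) in the crop). 3.2 cm in x and -3.9 cm in y remain, then the descent.

```bash
python3 -m inch '[[1.2,-1.5,0,0,8.7],[2.4,-3,0,0,8.7],[3.24,-3.92,0,0,8.7],[3.24,-3.92,-1.5,0,8.7],[3.24,-3.92,-3.5,0,8.7],[3.24,-3.92,-5,0,8.7],[3.24,-3.92,-5.5,0,8.7],[3.24,-3.92,-5.5,0,8.7],[3.24,-3.92,-5.5,0,8.7]]'
python3 - <<'E'
from rig import readout,cams
import cv2
s=readout.read_state();print(s["position"])
c=cams.capture("scene");cv2.imwrite("pics/s2.png",cv2.resize(c["image"][200:380,300:480],None,fx=3.3,fy=3.3,interpolation=2))
E
```

```text
time_s: 2.48
position: [0.5791, 0.1047, 0.1679]
tcp_rot: [[-0.391, 0.92, 0.0], [0.92, 0.391, 0.0], [0.0, 0.0, -1.0]]
force: [0.1, 0.9, -0.1]
opening: 0.998
grasp_force: 0.0
[0.57912311 0.10473582 0.16785942]
```

View pics/s2.png

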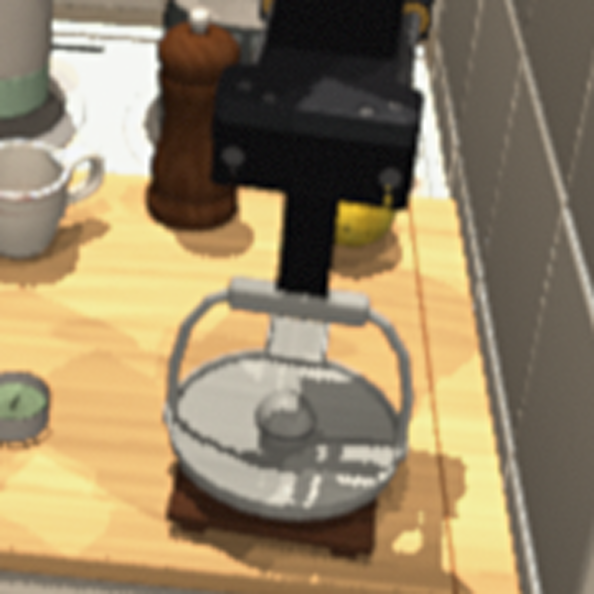

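The fingers sit central over the bar (bar centre at about (300,300), finger at about (306,280)). I'll descend with a small correction, then close.

```bash
python3 -m inch '[[-0.15,0.1,-1,0,8.7],[-0.15,0.1,-2.5,0,8.7],[-0.15,0.1,-4,0,8.7],[-0.15,0.1,-5.2,0,8.7],[-0.15,0.1,-5.9,0,8.7],[-0.15,0.1,-5.9,0,8.7],[-0.15,0.1,-5.9,0,8.7],[-0.15,0.1,-5.9,0,6],[-0.15,0.1,-5.9,0,4],[-0.15,0.1,-5.9,0,3]]' && python3 -m inch '[[0,0,0,0,2.6],[0,0,0,0,2.2],[0,0,0,0,1.8],[0,0,0,0,1.5],[0,0,0,0,1.3],[0,0,0,0,1.1],[0,0,0,0,0.8],[0,0,0,0,0.4],[0,0,0,0,0],[0,0,0,0,0]]'
```

```text
time_s: 3.37
position: [0.5782, 0.1051, 0.1094]
tcp_rot: [[-0.39, 0.921, 0.002], [0.921, 0.39, -0.0], [-0.001, 0.002, -1.0]]
force: [-0.3, 0.2, 0.3]
opening: 0.851
grasp_force: 0.0
time_s: 4.2
position: [0.5777, 0.1051, 0.1085]
tcp_rot: [[-0.39, 0.921, 0.0], [0.921, 0.39, -0.0], [-0.0, 0.0, -1.0]]
force: [1.0, -0.0, 0.5]
opening: 0.13
grasp_force: 29.9
```

Gripped: 11.3 mm opening at 30 N. Next is a smooth lift.

```bash
python3 -m inch '[[0,0,0,0,0],[0,0,0.1,0,0],[0,0,0.3,0,0],[0,0,0.6,0,0],[0,0,1,0,0],[0,0,1.5,0,0],[0,0,2,0,0],[0,0,2.5,0,0],[0,0,3,0,0],[0,0,3.5,0,0]]' && python3 -m inch '[[0,0,0.5,0,0],[0,0,1,0,0],[0,0,1.5,0,0],[0,0,2,0,0],[0,0,2.4,0,0],[0,0,2.7,0,0],[0,0,2.9,0,0],[0,0,3,0,0],[0,0,3,0,0],[0,0,3,0,0]]'
python3 - <<'E'
from rig import readout,cams
import cv2
c=cams.capture("scene");cv2.imwrite("pics/s3.png",cv2.resize(c["image"][150:380,220:500],None,fx=2.6,fy=2.6,interpolation=2))
E
```

```text
time_s: 5.03
position: [0.5777, 0.1051, 0.1443]
tcp_rot: [[-0.39, 0.921, 0.0], [0.921, 0.39, -0.0], [-0.0, 0.0, -1.0]]
force: [0.1, 0.8, -2.7]
opening: 0.136
grasp_force: 29.9
time_s: 5.87
position: [0.5775, 0.1051, 0.1734]
tcp_rot: [[-0.39, 0.921, -0.0], [0.921, 0.39, -0.0], [0.0, -0.0, -1.0]]
force: [-0.1, -0.2, -3.7]
opening: 0.137
grasp_force: 29.9
```

View pics/s3.png

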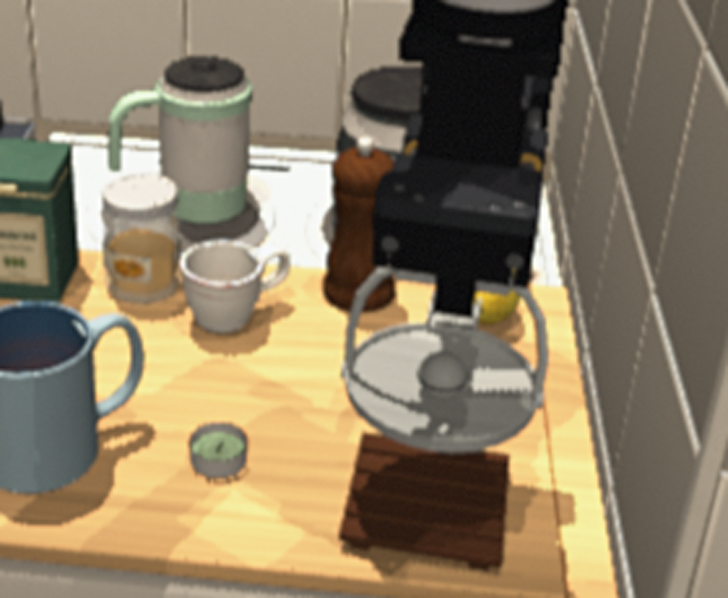

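The dish is level, clear of the trivet, with the ball in the middle (445,372). Now the quarter turn towards +y, rising about 3.5 cm.

```bash
python3 -m inch '[[0,0,0,0.5,0],[0,0,0,1.5,0],[0,0,0,3,0],[0,0,0,5,0],[0,0,0,8,0],[0,0,0,11.5,0],[0,0,0,15.5,0],[0,0,0,19.5,0],[0,0,0,23.5,0],[0,0,0,27.5,0]]' && python3 -m inch '[[0,0,0.1,4,0],[0,0,0.3,8,0],[0,0,0.6,12,0],[0,0,0.9,16,0],[0,0,1.2,20,0],[0,0,1.5,24,0],[0,0,1.8,28,0],[0,0,2.1,32,0],[0,0,2.4,36,0],[0,0,2.7,40,0]]' && python3 -m inch '[[0,0,0.3,3.5,0],[0,0,0.5,7,0],[0,0,0.7,10.5,0],[0,0,0.8,13.5,0],[0,0,0.8,16.5,0],[0,0,0.8,19,0],[0,0,0.8,21,0],[0,0,0.8,22,0],[0,0,0.8,22.5,0],[0,0,0.8,22.5,0]]' && python3 -m inch '[[0,0,0,0,0],[0,0,0,0,0],[0,0,0,0,0],[0,0,0,0,0]]'
python3 - <<'E'
from rig import readout,cams
import cv2,pickle
d={n:cams.capture(n) for n in("scene","top")};pickle.dump(d,open("c4.pkl","wb"))
a=cv2.resize(d["scene"]["image"][150:380,200:480],None,fx=1.4,fy=1.4,interpolation=2)
b=cv2.resize(d["top"]["image"][180:364,230:454],None,fx=1.75,fy=1.75,interpolation=2)
cv2.imwrite("pics/s4.png",cv2.hconcat([a,b]))
E
```

```text
time_s: 6.75
position: [0.5776, 0.1051, 0.1734]
tcp_rot: [[-0.774, 0.633, -0.0], [0.633, 0.774, 0.0], [0.0, -0.0, -1.0]]
force: [0.3, -0.6, -2.7]
opening: 0.135
grasp_force: 29.9
time_s: 7.58
position: [0.5775, 0.1051, 0.2005]
tcp_rot: [[-1.0, -0.013, -0.0], [-0.013, 1.0, 0.0], [0.0, 0.0, -1.0]]
force: [-0.3, 0.3, -2.1]
opening: 0.138
grasp_force: 29.9
time_s: 8.42
position: [0.5776, 0.1051, 0.2084]
tcp_rot: [[-0.921, -0.39, -0.0], [-0.39, 0.921, -0.0], [0.0, 0.0, -1.0]]
force: [-0.7, -0.2, -2.2]
opening: 0.134
grasp_force: 29.9
time_s: 8.75
position: [0.5776, 0.1051, 0.2085]
tcp_rot: [[-0.921, -0.39, -0.0], [-0.39, 0.921, -0.0], [0.0, -0.0, -1.0]]
force: [0.5, 0.7, -1.9]
opening: 0.129
grasp_force: 29.9
```

View pics/s4.png

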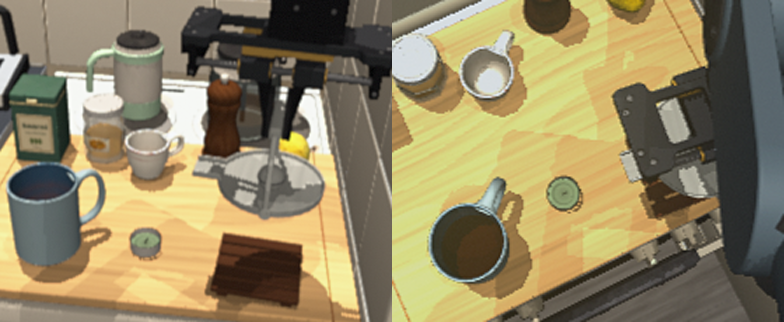

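Turned 90° and level, with the ball central. The lip tip is at about (626,167) in the right half. Now carry most of the way towards the mug, then look.

```bash
python3 -m inch '[[-0.07,0.13,0,0,0],[-0.27,0.48,0,0,0],[-0.61,1.09,0,0,0],[-1.05,1.87,0,0,0],[-1.54,2.75,0,0,0],[-2.03,3.62,0,0,0],[-2.51,4.49,0,0,0],[-3,5.36,0,0,0],[-3.49,6.23,0,0,0],[-3.98,7.11,0,0,0]]' && python3 -m inch '[[-0.49,0.87,0,0,0],[-0.98,1.74,0,0,0],[-1.46,2.61,0,0,0],[-1.95,3.48,0,0,0],[-2.44,4.36,0,0,0],[-2.93,5.23,0,0,0],[-3.32,5.93,0,0,0],[-3.61,6.45,0,0,0],[-3.81,6.8,0,0,0],[-3.9,6.95,0,0,0]]' && python3 -m inch '[[0,0,0,0,0],[0,0,0,0,0],[0,0,0,0,0],[0,0,0,0,0]]'
python3 - <<'E'
from rig import readout,cams
import cv2,pickle
d={n:cams.capture(n) for n in("scene","top")};pickle.dump(d,open("c5.pkl","wb"))
a=cv2.resize(d["scene"]["image"][200:350,180:380],None,fx=2,fy=2,interpolation=2)
b=cv2.resize(d["top"]["image"][240:365,230:363],None,fx=2.4,fy=2.4,interpolation=2)
print(a.shape,b.shape)
cv2.imwrite("pics/s5.png",cv2.hconcat([a,b]))
E
```

```text
time_s: 9.68
position: [0.5372, 0.1773, 0.2086]
tcp_rot: [[-0.921, -0.391, 0.0], [-0.391, 0.921, 0.0], [-0.0, 0.0, -1.0]]
force: [0.3, -0.3, -3.0]
opening: 0.13
grasp_force: 29.9
time_s: 10.52
position: [0.4985, 0.2463, 0.2085]
tcp_rot: [[-0.92, -0.391, -0.0], [-0.391, 0.92, -0.0], [0.0, -0.0, -1.0]]
force: [-0.8, -0.0, -2.5]
opening: 0.135
grasp_force: 29.9
time_s: 10.85
position: [0.4991, 0.2453, 0.2085]
tcp_rot: [[-0.921, -0.39, 0.0], [-0.39, 0.921, -0.0], [-0.0, -0.0, -1.0]]
force: [0.6, -0.1, -2.5]
opening: 0.13
grasp_force: 29.9
(300, 400, 3) (300, 319, 3)
```

View pics/s5.png

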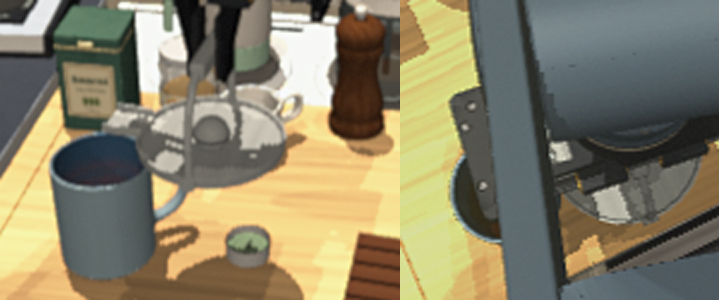

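The lip tip in the scene view is at about (106,116) of the left half, behind and above the mug rim. The ball is central. I'll check this against the prediction.

Run:
```python
import pickle,numpy as np
from h import *
s=pickle.load(open("c5.pkl","rb"))["scene"]
P=np.array([.468,.319,.1555]);q=s["intrinsics"]@s["rotation"].T@(P-s["xyz"]);q=q[:2]/q[2]
print("pred tip crop px",(q-[180,200])*2, "measured",plane(s,(180+106/2-.25,200+116/2-.25),.1555))
```

```text
pred tip crop px [111.51417854 118.96994187] measured [0.46860687 0.3261786  0.1555    ]
```

Prediction and measurement agree within 7 mm, so a final small shift and settle.

```bash
python3 -m inch '[[-0.06,0.08,0,0,0],[-0.15,0.2,0,0,0],[-0.3,0.38,0,0,0],[-0.42,0.53,0,0,0],[-0.5,0.64,0,0,0],[-0.55,0.7,0,0,0],[-0.55,0.7,0,0,0],[-0.55,0.7,0,0,0],[-0.55,0.7,0,0,0],[-0.55,0.7,0,0,0]]' && python3 -m inch '[[0,0,0,0,0],[0,0,0,0,0],[0,0,0,0,0],[0,0,0,0,0],[0,0,0,0,0],[0,0,0,0,0],[0,0,0,0,0],[0,0,0,0,0],[0,0,0,0,0],[0,0,0,0,0]]'
python3 - <<'E'
from rig import cams
import cv2
c=cams.capture("scene")["image"]
cv2.imwrite("pics/s6.png",cv2.resize(c[200:350,180:380],None,fx=3.5,fy=3.5,interpolation=2))
E
```

```text
time_s: 11.78
position: [0.4934, 0.2527, 0.2086]
tcp_rot: [[-0.921, -0.39, 0.0], [-0.39, 0.921, 0.0], [-0.0, -0.0, -1.0]]
force: [0.7, -0.2, -2.6]
opening: 0.131
grasp_force: 29.9
time_s: 12.62
position: [0.4933, 0.2527, 0.2086]
tcp_rot: [[-0.921, -0.39, 0.0], [-0.39, 0.921, -0.0], [-0.0, -0.0, -1.0]]
force: [0.4, 0.1, -2.9]
opening: 0.127
grasp_force: 29.9
```

View pics/s6.png

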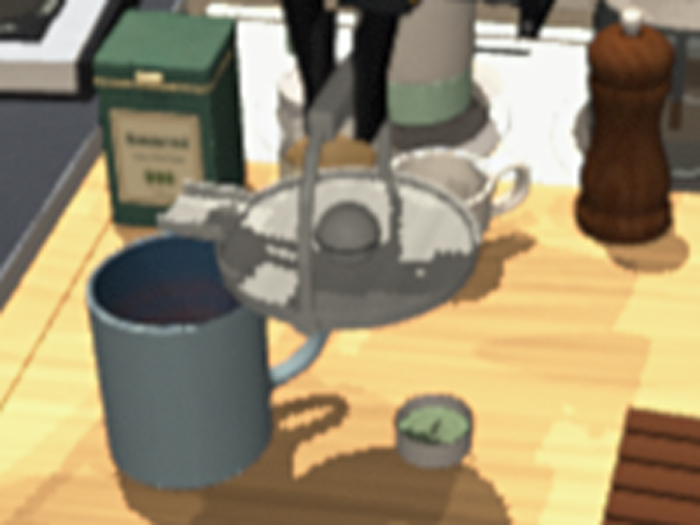

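The lip tip at about (173,205) stands over the mug mouth (centre about (178,283)), clear of the rim. The dish is level and the ball central, so I'll hand in.

```bash
python3 -c "
from rig import bot
print(bot.hand_in())"
```

```text
the job is handed in; nothing more can be done
None
```

I handed the job in with the dish held level and still, ball in the middle, its lip turned to the mug and about 4 cm above the middle of the mouth, to within several millimetres; no verdict came back.

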